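Hang and nest the drip trays on the drying hook

TASK

The large steel drip tray (blue grip) already hangs loosely on the drying hook. Hang the medium one (yellow grip) and then the small one (red grip) in front of it by their eyes, open fronts towards the hook's tip. Slide each along the bar and, before letting go, press it gently but positively home, so that the large tray bears against the stop collar and the others sit nested in it, eye against eye. Use no more force than a light hand would, and leave the other things on the bench undisturbed.

Things in the scene. Friction and masses are not known exactly. Their poses are not given: they have to be found in the camera images.
- bar_root (a point): drying hook: origin where the axis of the level bar (10 mm thick, 135 mm above bench) leaves its fixed column, which ends 22 mm above it. Bar runs along -x 122 mm, then slopes up 4 mm in its last 10. Nested, neighbouring trays' eyes touch: grip centres 24 mm apart, pans' side gap 4.5 mm. A hung eye's axis lies 5.5 mm below the bar's; polished, friction about 0.2
- hook_stand: the stand's foot plate, 130x100x10 mm; origin on the bench right below bar_root, same axes. A black stop collar (28 mm diameter, rubber face) is clamped on the bar, its face 12 to 37 mm from the column (x -12 to -37 mm), different every time: not measured, must be felt. It slips only far above 25 N
- tray_large_grip (a point): large steel tray, blue grip block 20x24x40 mm (x,y,z): origin at block's centre; pinch across y. Eye axis (along x) 34 mm below: 24 mm long tube, diamond opening 18 mm across flats. Pan 108 mm wide, 66 high, underside 124 below. Hangs loose on the bar, short of the collar. Back (+x) of eye and pan at x +12 mm, goes on the hook first; eye front -12, pan rim -24. Pan open to -x and top. 160 g
- tray_medium_grip (a point): medium steel tray, yellow grip block 20x24x40 mm (x,y,z): origin at block's centre; pinch across y. Eye axis (along x) 34 mm below: 24 mm long tube, diamond opening 18 mm across flats. Pan 94 mm wide, 61.5 high, underside 119.5 below. Stands upright on the bench. Back (+x) of eye and pan at x +12 mm, goes on the hook first; eye front -12, pan rim -24. Pan open to -x and top. 140 g
- tray_small_grip (a point): small steel tray, red grip block 20x24x40 mm (x,y,z): origin at block's centre; pinch across y. Eye axis (along x) 34 mm below: 24 mm long tube, diamond opening 18 mm across flats. Pan 80 mm wide, 57 high, underside 115 below. Stands upright on the bench. Back (+x) of eye and pan at x +12 mm, goes on the hook first; eye front -12, pan rim -24. Pan open to -x and top. 120 g
- cup_blue: specimen cup with blue lid, 44 mm diameter, 53 mm high, standing; a bystander; origin at the centre of its underside
- decapper: orange waisted tube decapper, 35 mm diameter, 70 mm high, standing; a bystander; origin at the centre of its underside
- wipes: light-blue wipe pack, 112 x 75 x 41 mm; a bystander; origin at the centre of its underside

How it is judged:
On the way, in this order (a step that is already met when the one before it is completed fails the run):
1. the medium tray hangs in front of the large one and is pressed home into it, and so the large one against the stop collar, with more than 3 N (contact force between tray_medium and tray_large above 3 N and contact force between tray_large and stop_collar above 3 N and y of tray_large_grip in the frame of bar_root between -0.006 and 0.006 m and z of tray_large_grip in the frame of bar_root between 0.0245 and 0.0325 m and angle between each of tray_large_grip, tray_medium_grip's own z axis and vertical below 0.12 rad and angle between the x axis of each of tray_large_grip, tray_medium_grip and the x axis of bar_root, either way round below 0.12 rad and x of tray_large_grip in the frame of bar_root between -0.052 and -0.021 m and y of tray_medium_grip in the frame of bar_root between -0.006 and 0.006 m and z of tray_medium_grip in the frame of bar_root between 0.0245 and 0.0325 m and x of tray_medium_grip in the frame of tray_large_grip between -0.0265 and -0.0215 m), for 0.1 s.
2. the small tray hangs in front of the medium one and is pressed home into it, and so the whole nest against the stop collar, with more than 3 N (contact force between tray_small and tray_medium above 3 N and contact force between tray_large and stop_collar above 3 N and y of tray_small_grip in the frame of bar_root between -0.006 and 0.006 m and z of tray_small_grip in the frame of bar_root between 0.0245 and 0.0325 m and angle between tray_small_grip's own z axis and vertical below 0.12 rad and angle between the x axis of tray_small_grip and the x axis of bar_root, either way round below 0.12 rad and x of tray_small_grip in the frame of tray_medium_grip between -0.0265 and -0.0215 m), for 0.1 s.
At the end, for the whole second after the job is handed in: All three trays hang released and at rest on the bar, upright and facing its tip within 0.12 rad, centred within 6 mm, 24.5 to 32.5 mm above its axis (grip centres): large rearmost, 21 to 52 mm from the column, then medium, then small, each 21.5 to 26.5 mm in front of the last (y of tray_large_grip in the frame of bar_root between -0.006 and 0.006 m and z of tray_large_grip in the frame of bar_root between 0.0245 and 0.0325 m and angle between each of tray_large_grip, tray_medium_grip, tray_small_grip's own z axis and vertical below 0.12 rad and angle between the x axis of each of tray_large_grip, tray_medium_grip, tray_small_grip and the x axis of bar_root, either way round below 0.12 rad and y of tray_medium_grip in the frame of bar_root between -0.006 and 0.006 m and z of tray_medium_grip in the frame of bar_root between 0.0245 and 0.0325 m and y of tray_small_grip in the frame of bar_root between -0.006 and 0.006 m and z of tray_small_grip in the frame of bar_root between 0.0245 and 0.0325 m and x of tray_large_grip in the frame of bar_root between -0.052 and -0.021 m and x of tray_medium_grip in the frame of tray_large_grip between -0.0265 and -0.0215 m and x of tray_small_grip in the frame of tray_medium_grip between -0.0265 and -0.0215 m and contact force between the fingers and tray_large below 0.1 N and contact force between the fingers and tray_medium below 0.1 N and contact force between the fingers and tray_small below 0.1 N and linear speed of each of tray_large, tray_medium, tray_small below 0.02 m/s); the robot touches nothing.
It fails at once if a tray pressed with more than 25 N against the collar or another tray, or with more than 40 N in all against the stand (contact force between any of tray_large, tray_medium, tray_small and hook_stand above 40 N or contact force between tray_large and stop_collar above 25 N or contact force between tray_medium and tray_large above 25 N or contact force between tray_small and tray_medium above 25 N).
It fails at once if a bystander (blue cup, decapper, wipe pack) moved by more than 20 mm (distance of any of cup_blue, decapper, wipes from where it was at the start of the episode above 0.02 m).
It also fails if it takes over 72 s, if anything falls off the work surface, if the arm or the gripper's body presses on something with over 40 N, if the wrist force passes 120 N, or if a joint passes its speed limit or range.

ROBOT

A 6-joint arm with a two-finger parallel gripper is mounted at the origin on a cart in front of the work surface, level with it; the furniture and walls round the work are solid. World frame = base frame: x ahead of the robot, y to its left, z up, the work surface at z = 0. Lengths are in m, angles in rad, forces in N, time in s.
With the tool pointing down it reaches from about 0.375 to 0.9 m from the base axis. Payload 3.1 kg.
Tool frame: the origin (TCP) lies midway between the tips of the shut fingers; the grasp point (between the pads) lies 19 mm behind it; z points along the fingers, y is the line along which they close (so a half turn about z gives the same grasp; the last joint's range is limited). The gripper opens to 85 mm and grips with 20 to 120 N. Pads are 22 mm wide; open, the fingers measure 114 mm over their backs; the gripper's body (76 mm by 85 mm) begins 54 mm behind the grasp point. The pads swing forward as they close: fully open they stand 13 mm farther back than shut.
Start: joints at [-1.464, 0.527, 1.433, -0, 1.181, -0.178], TCP at [0.176, -0.6, 0.231] pointing down, gripper open.
Joint ranges: [-3.08, 3.08], [-0.75, 2.2], [0.22, 2.44], [-1.43, 4.57], [0, 2.65], [-2.85, 2.85]. Speed limits (rad/s): [2.79, 2.79, 3.14, 3.14, 3.14, 3.14].

INTERFACE

Orientations are given as a unit quaternion [x, y, z, w].
In Python, from station import manip gives the robot as it stands.
- The arm moves only by the tool move_arm, never from a script. Its argument "increments" is a list that holds one entry, the list of rows, each a list of 5 numbers: the gripper's target within -1 to 1 (shut at 1, half-way at 0, fully open at -1), then the shift along the world's x, y, z in m, then the turn about the world's z in degrees. In form: [[[fingers, dx, dy, dz, twist], ...]]. A call has 1 to 8 rows; each row shifts and turns the commanded pose from where the row before left it; what a row does not reach is not made up. A row lasts 1/10 s, in which the tool goes at most 50 mm and 8.59 degrees, less where a joint would pass 70% of its speed; a pose out of reach is approached as far as the arm can. A call with a gripper value outside its range is refused whole. The fingers move at their own pace and stop on an object; "newtons" is the grip in N (left out, the last holds). Time passes only in rows, so rows that do not move let the fingers close. It gives the time, the measured TCP pose, the force, the opening and the grip force at its end, in the units of the state.
- manip.sense(): the state, without advancing time (a new reading comes with each control period).
- manip.snapshot(name): name is "scene" or "top" or "wrist"; returns a dict with "img" (420x560x3 uint8, red, green, blue), "fx", "fy", "cx", "cy" (pixels), "k1" (the pictures are not rectified: a ray, as slopes to the right and down, at radius r is drawn at 1 + k1 r^2 times it, then the intrinsics apply), "world_to_cam" (4x4, takes a point from world to camera coordinates); the wrist camera has in their place "tool_from_camera" (4x4, takes a point from camera to tool coordinates, whose origin is the TCP and whose axes are the flange's). Camera axes: x right, y down, z forward; pixel columns grow to the right and rows downward; lengths in m; the calibration is good to about 2 mm. A picture is of the moment at which its call begins: read the wrist's pose just before it. There is no depth.
- manip.sign_off(): hands the job in; it is judged then, once.
Trained networks look in the newest picture that a camera, given by its name, has taken for a name from the list of things; names that differ only in an ending like _2 or _b are one class to them, and where a whole thing is asked for, a point or a joint stands for the part that bears it (a point fixed in the world has none). Each returns a list of dicts, best first, with "confidence" (0 to 1); they miss things now and then, are a little off and sometimes report something else, mostly with a low value. They report only what shows in the picture. A call takes as long as a camera call.
- manip.spot_in(label, camera): "xyz" ([x, y, z] in m, in world coordinates, good to about 4 mm: the middle of the surface that is visible of it).
- manip.mark_of(label, camera): "xyz" ([x, y, z] in m, in world coordinates, good to about 4 mm: a listed point, or the origin of a listed thing).
The state is a dict: "t": time; "q": joint angles; "qd": joint speeds; "tau": joint torques, N m; "tcp_pos": TCP position; "tool_rot": TCP orientation; "force": force on the tool from outside, world axes, zero at the start; "ft_torque": the same for the moment, N m; "finger_gap": opening from 0.0 (shut) to 1.0 (fully open); "gripper_force": force on a finger pad.
Only numpy, scipy, OpenCV 4.12 (cv2) and the standard library are available. Lean on these libraries where they do the work, as an engineer would, in place of code of your own. Each camera call takes 0.05 s, during which the arm holds its last target. There are 200 camera calls.

## Working session

There is one attempt and no reset: what is moved stays moved. The work goes in short steps, Python scripts to look and compute and a tool call to move; the robot and the scene stay as the last step left them, time stands still between calls to the robot, and variables do not carry over. Pictures are saved under pics/ and viewed, at most 10 in all, crops included, and the job is handed in when it is done.

Besides the shell and the picture viewer there is one more tool, called after "Emit:" as name([rows], argument=value, ...), one row to a line, values as JSON. move_arm: Moves the arm, as the interface text tells. Its arguments: {"type":"object","properties":{"increments":{"type":"array","items":{"type":"array","items":{"type":"array","items":{"type":"number"}}}},"newtons":{"type":"number"}},"required":["increments"]}

```bash
mkdir -p pics
python3 - <<'E'
from station import manip
import cv2,numpy as np
s=manip.sense();print({k:np.round(v,3).tolist() for k,v in s.items()})
for c in ("scene","top"):
    d=manip.snapshot(c);cv2.imwrite(f"pics/{c}0.png",d["img"][:,:,::-1])
    for n in ["bar_root","hook_stand","tray_large_grip","tray_medium_grip","tray_small_grip","cup_blue","decapper","wipes"]:
        try:
            for f in ("mark_of","spot_in"):
                if f=="spot_in" and n in("bar_root",):continue
                print(c,n,f,[(np.round(r["xyz"],4).tolist(),round(r["confidence"],2)) for r in getattr(manip,f)(n,c)[:2]])
        except Exception as e: print(n,e)
print(manip.sense()["t"])
E
```

```text
{'t': 0.0, 'q': [-1.465, 0.528, 1.434, -0.0, 1.181, -0.178], 'qd': [-0.001, -0.001, -0.0, -0.0, -0.001, -0.0], 'tau': [-0.0, -44.236, -17.802, -0.0, 0.008, 0.0], 'tcp_pos': [0.176, -0.599, 0.23], 'tool_rot': [0.99, 0.142, 0.0, -0.001], 'force': [0.17, -0.343, 0.931], 'ft_torque': [0.032, 0.006, 0.023], 'gripper_force': 0.0, 'finger_gap': 0.998}
scene bar_root mark_of [([0.6163, 0.299, 0.1329], 0.87), ([0.6122, 0.3036, 0.0048], 0.49)]
scene hook_stand mark_of [([0.6127, 0.3048, 0.0018], 0.82)]
scene hook_stand spot_in [([0.5643, 0.3175, 0.0139], 0.62)]
scene tray_large_grip mark_of [([0.5491, 0.3137, 0.1615], 0.96)]
scene tray_large_grip spot_in [([0.5516, 0.3164, 0.0739], 0.97)]
scene tray_medium_grip mark_of [([0.4179, 0.0075, 0.1203], 0.74), ([0.6105, 0.307, 0.003], 0.69)]
scene tray_medium_grip spot_in [([0.4153, 0.0143, 0.0419], 0.71)]
scene tray_small_grip mark_of [([0.4257, -0.1492, 0.1127], 0.82)]
scene tray_small_grip spot_in [([0.4243, -0.149, 0.0419], 0.63)]
scene cup_blue mark_of [([0.6477, 0.426, -0.0017], 0.82), ([0.4196, 0.0089, 0.1234], 0.49)]
scene cup_blue spot_in [(
[... 649 characters left out ...]
91], 0.46)]
top tray_medium_grip mark_of [([0.4187, 0.0116, 0.1192], 0.64), ([0.4263, -0.1515, 0.1164], 0.43)]
top tray_medium_grip spot_in [([0.4168, 0.0158, 0.0254], 0.78)]
top tray_small_grip mark_of [([0.4281, -0.1525, 0.1201], 0.95), ([0.6978, 0.092, 0.0041], 0.41)]
top tray_small_grip spot_in [([0.425, -0.1388, 0.0508], 0.77)]
top cup_blue mark_of [([0.6489, 0.4322, 0.0003], 0.56)]
top cup_blue spot_in [([0.6454, 0.4305, 0.0524], 0.6)]
top decapper mark_of [([0.6964, 0.0856, 0.0029], 0.51)]
top decapper spot_in [([0.6937, 0.09, 0.071], 0.59)]
top wipes mark_of [([0.4647, 0.4533, -0.0015], 0.86), ([0.4274, -0.1524, 0.1186], 0.65)]
top wipes spot_in [([0.4695, 0.4494, 0.0356], 0.81)]
1.6
```

View pics/scene0.png

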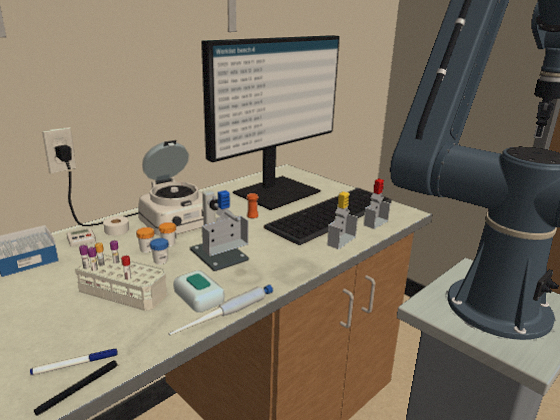

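View pics/top0.png

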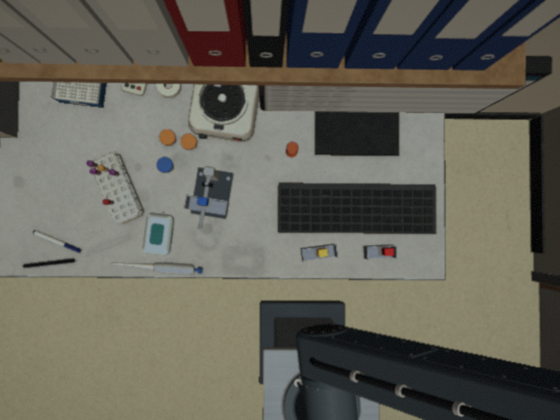

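The scene camera shows the hook at about (225,235) with the large tray on it, the medium tray at (343,225) and the small tray at (378,205). The top camera shows the stand turned a few degrees, so I need yaw angles from closer up.

Emit:
move_arm([
  [[-1, 0.0175, 0.038, 0.011, -1.2], [-1, 0.0175, 0.038, 0.011, -1.2], [-1, 0.0175, 0.038, 0.011, -1.2], [-1, 0.0175, 0.038, 0.011, -1.2], [-1, 0.0175, 0.038, 0.011, -1.2], [-1, 0.0175, 0.038, 0.011, -1.2], [-1, 0.0175, 0.038, 0.011, -1.2]],
])

```text
t: 2.3
tcp_pos: [0.2986, -0.3322, 0.3089]
tool_rot: [0.998, 0.068, 0.0, 0.0]
force: [0.4, -0.7, 1.0]
finger_gap: 1.0
gripper_force: 0.0
```

Emit:
move_arm([
  [[-1, 0.0175, 0.038, 0.011, -1.2], [-1, 0.0175, 0.038, 0.011, -1.2], [-1, 0.0175, 0.038, 0.011, -1.2], [-1, 0.0175, 0.038, 0.011, -1.2], [-1, 0.0175, 0.038, 0.011, -1.2], [-1, 0.0175, 0.038, 0.011, -1.2], [-1, 0, 0, 0, 0], [-1, 0, 0, 0, 0]],
])

```text
t: 3.1
tcp_pos: [0.4032, -0.1051, 0.3746]
tool_rot: [1.0, 0.008, 0.0, 0.001]
force: [-0.4, -0.2, 0.1]
finger_gap: 1.001
gripper_force: 0.0
```

```bash
cat > h.py <<'E'
from station import manip
import cv2,numpy as np
from scipy.spatial.transform import Rotation as R
def st():
    s=manip.sense();r=R.from_quat(s["tool_rot"]).as_matrix()
    print("t %.1f"%s["t"],"tcp",np.round(s["tcp_pos"],4),"F",np.round(s["force"],1),"gap %.3f gf %.1f"%(s["finger_gap"],s["gripper_force"]),"yaw %.2f"%np.degrees(np.arctan2(r[1,0],r[0,0])))
    return s
def cam(name):
    s=manip.sense();d=manip.snapshot(name)
    if name=="wrist":
        T=np.eye(4);T[:3,:3]=R.from_quat(s["tool_rot"]).as_matrix();T[:3,3]=s["tcp_pos"]
        d["C"]=T@d["tool_from_camera"]
    else: d["C"]=np.linalg.inv(d["world_to_cam"])
    return d
def proj(d,P):
    P=np.atleast_2d(P);W=np.linalg.inv(d["C"]);c=P@W[:3,:3].T+W[:3,3]
    xy=c[:,:2]/c[:,2:];xy=xy*(1+d["k1"]*(xy**2).sum(1,keepdims=True))
    return xy*[d["fx"],d["fy"]]+[d["cx"],d["cy"]]
def plane(d,uv,z):
    p=(np.atleast_2d(uv)-[d["cx"],d["cy"]])/[d["fx"],d["fy"]];q=p.copy()
    for _ in range(20): q=p/(1+d["k1"]*(q**2).sum(1,keepdims=True))
    r=np.c_[q,np.ones(len(q))]@d["C"][:3,:3].T;o=d["C"][:3,3]
    return o+r*((z-o[2])/r[:,2])[:,None]
def marks(c,names):
    for n in names: print(c,n,[(np.round(r["xyz"],4).tolist(),round(r["confidence"],2)) for r in manip.mark_of(n,c)[:2]])
E
python3 - <<'E'
from h import *
st();d=cam("wrist");cv2.imwrite("pics/w1.png",d["img"][:,:,::-1])
print(np.round(d["tool_from_camera"],3))
marks("wrist",["tray_medium_grip","tray_small_grip"])
E
```

```text
t 3.1 tcp [ 0.4032 -0.1051  0.3746] F [-0.4 -0.2  0.1] gap 1.001 gf 0.0 yaw 0.90
[[ 0.    -0.946 -0.325  0.082]
 [ 1.     0.001 -0.001  0.001]
 [ 0.001 -0.325  0.946 -0.143]
 [ 0.     0.     0.     1.   ]]
wrist tray_medium_grip [([0.4254, 0.0128, 0.1165], 0.98)]
wrist tray_small_grip [([0.4275, -0.1512, 0.1147], 0.82)]
```

View pics/w1.png

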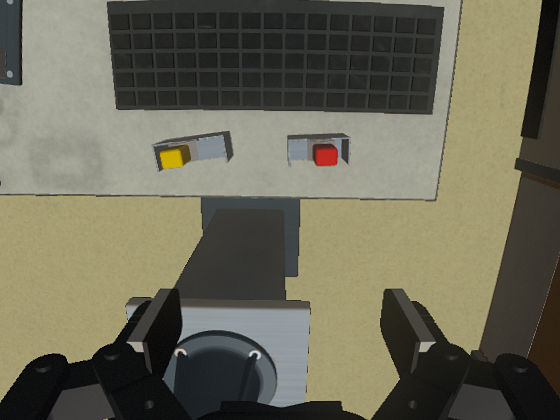

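The wrist view shows the medium tray (yellow grip at about (174,157), back wall from (153,143) to (230,132)) and the small one (red grip at (325,155)). Both pans open towards -x (image down).

Run:
```python
from h import *
d=cam("wrist");im=d["img"]
a=cv2.resize(im[115:185,140:365][:,:,::-1],None,fx=3.5,fy=3.5,interpolation=cv2.INTER_CUBIC);cv2.imwrite("pics/w1c.png",a)
for uv,z in (([[153,143],[230,132]],.0615),([[288,136],[349,135]],.057)):
    p=plane(d,uv,z);v=p[1]-p[0];print(np.round(p,4),"w",np.linalg.norm(v),"yaw",np.degrees(np.arctan2(v[0],-v[1])))
h=cv2.cvtColor(im,cv2.COLOR_RGB2HSV)
for n,lo,hi,z in (("y",(20,150,60),(35,255,255),.1195),("r",(0,180,60),(8,255,255),.115)):
    m=cv2.inRange(h,lo,hi);m[:100]=0;m[200:]=0;m[:,:140]=0;m[:,370:]=0
    n_,l,s,c=cv2.connectedComponentsWithStats(m);i=1+s[1:,4].argmax();print(n,s[i],c[i],np.round(plane(d,c[i],z),4))
```

```text
[[ 0.4284  0.0566  0.0615]
 [ 0.4424 -0.0426  0.0615]] w 0.10024766541648726 yaw 7.994020379804343
[[ 0.4376 -0.1155  0.057 ]
 [ 0.4401 -0.193   0.057 ]] w 0.07751340366777348 yaw 1.8164421022798236
y [158 144  32  25 543] [173.19521179 156.48434622] [[0.4206 0.0141 0.1195]]
r [315 146  21  19 349] [325.03438395 155.32951289] [[ 0.4227 -0.1565  0.115 ]]
```

View pics/w1c.png

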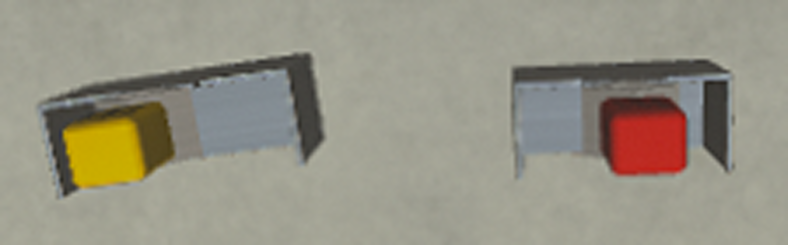

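Run:
```python
from h import *
d=cam("wrist")
for n,uv,z,g in (("med",[[152.3,144.4],[222.9,135]],.0615,.1195),("small",[[286.9,138.7],[348.6,136.1]],.057,.115)):
    p=plane(d,uv,z);v=p[1]-p[0];y=np.arctan2(v[0],-v[1]);c=p.mean(0)-.012*np.array([np.cos(y),np.sin(y),0]);
    print(n,"w",np.linalg.norm(v),"yaw",np.degrees(y),"grip",np.round(c,4))
    for yy in (y,):
        X=R.from_euler("z",yy).as_matrix();q=np.array([[sx*.01,sy*.012,.02] for sx in(1,-1) for sy in (1,-1)])@X.T+[c[0],c[1],g]
        print((np.round(proj(d,q)-[140,115],1)*3.5).round().tolist())
```

```text
med w 0.09206872926335766 yaw 7.426152442107792 grip [0.4208 0.0104 0.0615]
[[64.0, 128.0], [141.0, 118.0], [78.0, 192.0], [154.0, 183.0]]
small w 0.07851603530765128 yaw 3.2319613045513282 grip [ 0.4244 -0.1542  0.057 ]
[[608.0, 114.0], [687.0, 111.0], [609.0, 180.0], [687.0, 176.0]]
```

Emit:
move_arm([
  [[-1, 0.018, 0.042, 0, -1], [-1, 0.018, 0.042, 0, -1], [-1, 0.018, 0.042, 0, -1], [-1, 0.018, 0.042, 0, -1], [-1, 0.018, 0.042, 0, -1], [-1, 0.018, 0.042, 0, -1]],
])

```text
t: 3.95
tcp_pos: [0.5119, 0.1467, 0.3739]
tool_rot: [0.999, -0.048, -0.0, 0.0]
force: [1.5, -1.2, 0.8]
finger_gap: 1.006
gripper_force: 0.0
```

Emit:
move_arm([
  [[-1, 0.018, 0.042, 0, -1], [-1, 0.018, 0.042, 0, -1], [-1, 0.018, 0.042, 0, -1], [-1, 0.018, 0.042, 0, -1], [-1, 0, 0, 0, 0], [-1, 0, 0, 0, 0]],
])

```text
t: 4.55
tcp_pos: [0.5835, 0.3136, 0.3727]
tool_rot: [0.997, -0.081, -0.001, 0.001]
force: [-0.1, -0.4, 0.4]
finger_gap: 1.001
gripper_force: 0.0
```

Run:
```python
from h import *
st();d=cam("wrist");cv2.imwrite("pics/w2.png",cv2.resize(d["img"][:,:,::-1],(800,600),interpolation=cv2.INTER_CUBIC))
np.save("w2.npy",d,allow_pickle=True)
marks("wrist",["bar_root","hook_stand","tray_large_grip"]*2)
```

```text
t 4.5 tcp [0.5835 0.3136 0.3727] F [-0.1 -0.4  0.4] gap 1.001 gf 0.0 yaw -9.29
wrist bar_root [([0.6148, 0.2995, 0.1365], 0.97)]
wrist hook_stand [([0.6149, 0.3003, -0.0008], 0.66)]
wrist tray_large_grip [([0.5482, 0.3114, 0.1634], 0.69)]
wrist bar_root [([0.6148, 0.2995, 0.1365], 0.97)]
wrist hook_stand [([0.6149, 0.3003, -0.0008], 0.66)]
wrist tray_large_grip [([0.5482, 0.3114, 0.1634], 0.69)]
```

View pics/w2.png

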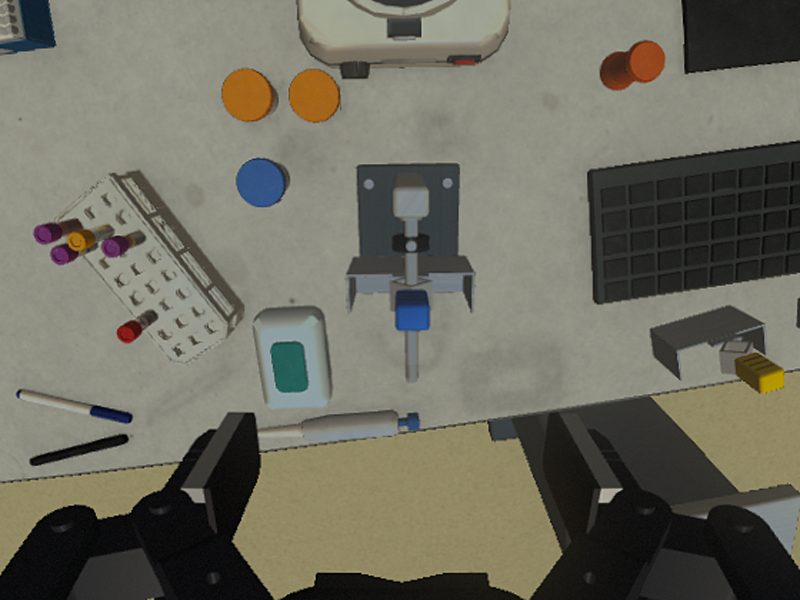

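This wrist view over the hook (800 px scale) shows the column at (410,200), collar at (411,243), blue grip at (412,310), bar tip at (412,381), and the foot plate's rear edge from (357,165) to (460,163).

Run:
```python
from h import *
d=np.load("w2.npy",allow_pickle=True).item();k=.7
p=plane(d,np.array([[357,165.5],[460,163.5]])*k,.01);v=p[1]-p[0];print("plate",np.round(p,4),np.linalg.norm(v),np.degrees(np.arctan2(v[0],-v[1])))
im=cv2.cvtColor(d["img"],cv2.COLOR_RGB2GRAY).astype(float)
# bar edges per row, rows between grip and tip
L=[]
for r in range(240,264):
    row=cv2.GaussianBlur(im,(3,3),0)[r,278:300];g=np.diff(row);i=g.argmax();j=g.argmin();L.append((278+(i+j)/2+.5,r,j-i))
L=np.array(L);print(L[:, [0,2]].T.round(1).tolist())
f=np.polyfit(L[:,1],L[:,0],1)
for r0,r1 in ((240,256),):
    q=plane(d,[[np.polyval(f,240),240],[np.polyval(f,256),256]],.135);w=q[0]-q[1];print(np.round(q,4),np.degrees(np.arctan2(w[1],w[0])))
tip=plane(d,[[412*k,380*k]],.139)[0];col=plane(d,[[410.5*k,228*k]],.135)[0];w=col-tip
print("tip",tip,"col",col,np.degrees(np.arctan2(w[1],w[0])))
# candidate model overlay predictions
for yaw in (-8,-9,-10):
    X=R.from_euler("z",yaw,degrees=True).as_matrix();o=np.array([.6148,.3,.135])
    pts=np.array([[0,0,0],[-.122,0,.0],[-.132,0,.004]])@X.T+o
    print(yaw,(proj(d,pts)/k).round(1).tolist())
```

```text
plate [[0.6468 0.3453 0.01  ]
 [0.6328 0.2473 0.01  ]] 0.09900216633288178 -8.140971766781776
[[287.5, 287.5, 287.5, 287.5, 287.5, 284.0, 284.0, 287.5, 288.0, 288.0, 288.0, 288.0, 284.5, 284.5, 284.0, 284.5, 284.5, 284.5, 284.5, 284.5, 288.0, 288.0, 288.0, 288.0], [-10.0, -10.0, -10.0, -10.0, -10.0, -3.0, -3.0, -10.0, -9.0, -9.0, -9.0, -9.0, -2.0, -2.0, -3.0, -2.0, -2.0, -2.0, -2.0, -2.0, -9.0, -9.0, -9.0, -9.0]]
[[0.5084 0.318  0.135 ]
 [0.4884 0.3218 0.135 ]] -10.748864617102996
tip [0.47712127 0.3210498  0.139     ] col [0.6000349  0.30292528 0.135     ] -8.388236129491576
-8 [[411.3, 207.8], [413.6, 358.7], [413.9, 372.0]]
-9 [[411.3, 207.8], [411.0, 358.8], [411.1, 372.0]]
-10 [[411.3, 207.8], [408.4, 358.8], [408.3, 372.0]]
```

Emit:
move_arm([
  [[-1, -0.02, -0.0377, -0.012, 2.1], [-1, -0.02, -0.0377, -0.012, 2.1], [-1, -0.02, -0.0377, -0.012, 2.1], [-1, -0.02, -0.0377, -0.012, 2.1], [-1, -0.02, -0.0377, -0.012, 2.1], [-1, -0.02, -0.0377, -0.012, 2.1], [-1, -0.02, -0.0377, -0.012, 2.1], [-1, -0.02, -0.0377, -0.012, 2.1]],
])

```text
t: 5.7
tcp_pos: [0.4221, 0.0111, 0.2785]
tool_rot: [0.998, 0.066, 0.001, 0.0]
force: [0.3, -0.3, -0.5]
finger_gap: 1.005
gripper_force: 0.0
```

Emit:
move_arm([
  [[-1, 0, 0, 0, 0], [-1, 0, 0, 0, 0]],
])

```text
t: 5.9
tcp_pos: [0.423, 0.0118, 0.2788]
tool_rot: [0.998, 0.064, 0.001, -0.0]
force: [1.3, -0.1, 0.9]
finger_gap: 0.998
gripper_force: 0.0
```

Run:
```python
from h import *
st();d=cam("wrist");np.save("w3.npy",d,allow_pickle=True)
marks("wrist",["tray_medium_grip"])
c=d["img"][60:400,130:430];cv2.imwrite("pics/w3.png",cv2.resize(c[:,:,::-1],None,fx=1.75,fy=1.75,interpolation=cv2.INTER_CUBIC))
```

```text
t 5.9 tcp [0.423  0.0118 0.2788] F [ 1.3 -0.1  0.9] gap 0.998 gf 0.0 yaw 7.31
wrist tray_medium_grip [([0.4252, 0.0139, 0.1147], 0.81)]
```

View pics/w3.png

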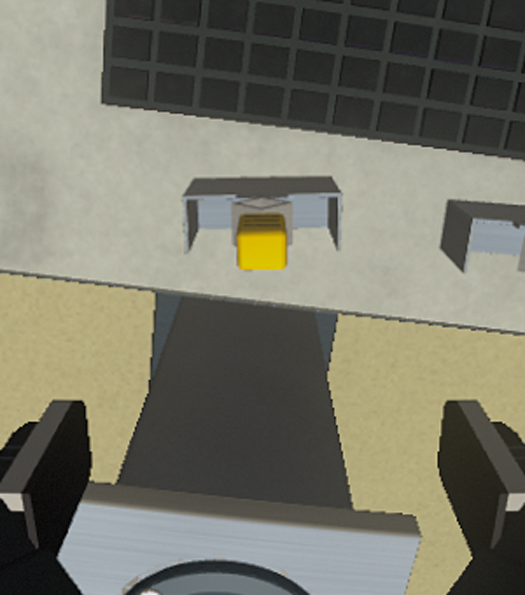

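The yellow grip's top face runs from (238,238) to (286,269) in the crop, centred between the fingers (their mid column is about 264).

Run:
```python
from h import *
d=np.load("w3.npy",allow_pickle=True).item()
p=plane(d,np.array([[187,196.5],[340,192.5]])/1.75+[130,60],.0615);v=p[1]-p[0];y=np.arctan2(v[0],-v[1]);print(np.degrees(y),np.linalg.norm(v),p.mean(0)-.012*np.array([np.cos(y),np.sin(y),0]))
X=R.from_euler("z",8,degrees=True).as_matrix()
for c in ([.4225,.0125],):
    q=np.array([[sx*.01,sy*.012,.02] for sx in(1,-1) for sy in (1,-1)])@X.T+[*c,.1195]
    print(((proj(d,q)-[130,60])*1.75).round(1).tolist())
print(plane(d,np.array([[262,269]])/1.75+[130,60],.1395)+.01*X[:,0],plane(d,np.array([[262,240]])/1.75+[130,60],.1395)-.01*X[:,0])
```

```text
8.867899774375552 0.08953333261431497 [0.4213558  0.01152486 0.0615    ]
[[236.0, 229.2], [287.5, 228.6], [237.0, 270.0], [287.5, 269.4]]
[[0.42283344 0.0126607  0.1395    ]] [[0.41720116 0.01168714 0.1395    ]]
```

Emit:
move_arm([
  [[-1, 0, 0.001, -0.04, 0.9], [-1, 0, 0, -0.04, 0], [-1, 0, 0, -0.04, 0], [-1, 0, 0, -0.034, 0], [-1, 0, 0, -0.02, 0], [-1, 0, 0, 0, 0], [1, 0, 0, 0, 0], [1, 0, 0, 0, 0]],
], newtons=60)

```text
t: 6.8
tcp_pos: [0.4245, 0.0139, 0.1054]
tool_rot: [0.997, 0.074, 0.001, 0.0]
force: [-0.2, 0.2, -0.0]
finger_gap: 0.692
gripper_force: 0.0
```

Emit:
move_arm([
  [[1, 0, 0, 0, 0], [1, 0, 0, 0, 0], [1, 0, 0, 0, 0], [1, 0, 0, 0, 0]],
])

```text
t: 7.2
tcp_pos: [0.424, 0.0133, 0.1053]
tool_rot: [0.997, 0.073, 0.001, 0.0]
force: [0.2, -1.1, 6.5]
finger_gap: 0.272
gripper_force: 59.2
```

Emit:
move_arm([
  [[1, 0, 0, 0.01, 0], [1, 0, 0, 0.04, 0], [1, 0, 0, 0.04, 0], [1, 0, 0.03, 0, -2.1], [1, 0.001, 0.04, 0, -2.1], [1, 0.001, 0.04, 0, -2.1], [1, 0.001, 0.04, 0, -2.1], [1, 0.001, 0.04, 0, -2.1]],
], newtons=80)

```text
t: 8.0
tcp_pos: [0.4266, 0.205, 0.1951]
tool_rot: [1.0, -0.019, 0.0, -0.0]
force: [-0.1, -0.3, -1.9]
finger_gap: 0.271
gripper_force: 78.9
```

Emit:
move_arm([
  [[1, 0.001, 0.04, 0, -2.1], [1, 0.001, 0.04, 0, -2.1], [1, 0.001, 0.03, 0, -2.1], [1, 0.004, 0.014, 0, 0], [1, 0, 0, 0, 0], [1, 0, 0, 0, 0]],
])

```text
t: 8.6
tcp_pos: [0.4337, 0.3266, 0.1943]
tool_rot: [0.997, -0.073, -0.0, 0.001]
force: [-0.1, 0.4, -1.6]
finger_gap: 0.272
gripper_force: 78.9
```

Run:
```python
from h import *
st();d=cam("wrist");np.save("w4.npy",d,allow_pickle=True);e=cam("scene");np.save("s4.npy",e,allow_pickle=True)
marks("wrist",["tray_medium_grip","bar_root","tray_large_grip"]);marks("scene",["tray_medium_grip","bar_root","tray_large_grip"])
a=cv2.resize(d["img"][:,:,::-1],(480,360),interpolation=cv2.INTER_AREA)
b=cv2.resize(e["img"][180:280,180:270][:,:,::-1],(320,360),interpolation=cv2.INTER_CUBIC)
cv2.imwrite("pics/w4.png",np.hstack([a,b]))
```

```text
t 8.6 tcp [0.4337 0.3266 0.1943] F [-0.1  0.4 -1.6] gap 0.272 gf 78.9 yaw -8.36
wrist tray_medium_grip [([0.4317, 0.3293, 0.2053], 0.97)]
wrist bar_root []
wrist tray_large_grip [([0.5496, 0.3126, 0.1662], 0.55)]
scene tray_medium_grip [([0.4317, 0.3226, 0.2048], 0.95)]
scene bar_root [([0.6108, 0.2995, 0.1301], 0.91)]
scene tray_large_grip [([0.5462, 0.3127, 0.16], 0.81)]
```

View pics/w4.png

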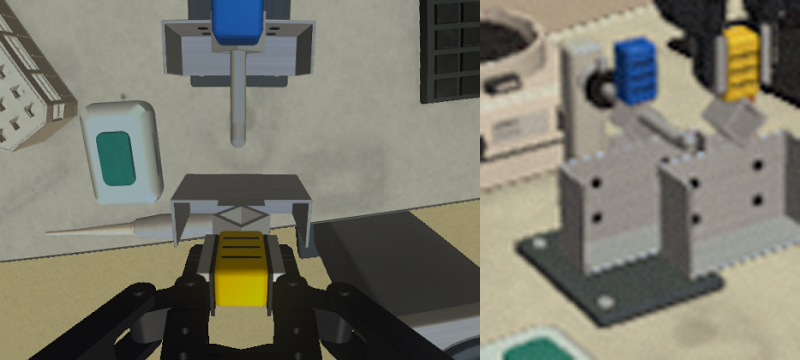

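The wrist view shows the bar tip at about (238,145) and the held tray's eye at (240,215), nearly in line. The scene crop shows the tray upright and above the bar.

Run:
```python
from h import *
d=np.load("w4.npy",allow_pickle=True).item();k=7/6
im=cv2.GaussianBlur(cv2.cvtColor(d["img"],cv2.COLOR_RGB2GRAY),(3,3),0).astype(float)
for r in (60,80,100,120,135,150,160,165):
    row=im[r,255:300];print(r,row.astype(int).tolist())
t=plane(d,np.array([[238,145]])*k,.139)[0];print("tip",t)
z=.1943+.013
print("grip top front/back", plane(d,np.array([[241,305],[240,236]])*k,z+.02))
print("pan corners",plane(d,np.array([[173,200],[310,200]])*k,z-.058))
```

```text
60 [98, 101, 102, 103, 105, 107, 110, 112, 114, 115, 117, 117, 106, 89, 83, 93, 106, 116, 122, 126, 127, 128, 128, 127, 127, 126, 126, 126, 126, 124, 115, 100, 90, 94, 98, 99, 98, 98, 98, 98, 98, 98, 98, 99, 100]
80 [125, 125, 125, 125, 126, 125, 125, 125, 125, 125, 125, 126, 121, 101, 85, 92, 106, 115, 122, 126, 127, 128, 128, 127, 127, 127, 127, 127, 127, 123, 115, 111, 118, 125, 127, 127, 127, 127, 127, 127, 127, 127, 127, 127, 127]
100 [77, 77, 76, 76, 76, 76, 76, 77, 76, 76, 76, 77, 76, 74, 79, 92, 106, 116, 123, 126, 128, 128, 128, 128, 127, 127, 127, 127, 127, 124, 114, 98, 83, 77, 75, 76, 76, 76, 75, 75, 75, 75, 75, 74, 75]
120 [152, 152, 153, 153, 154, 154, 153, 153, 152, 152, 152, 153, 147, 124, 99, 94, 105, 116, 122, 126, 128, 129, 129, 128, 128, 128, 128, 128, 128, 123, 113, 111, 125, 137, 140, 141, 142, 142, 141, 141, 140, 141, 140, 140, 140]
135 [151, 150, 149, 148, 148, 148, 148, 148, 148, 146, 144, 142, 135, 114, 93, 92, 104, 116, 123, 126, 129, 129, 129, 129, 129, 128, 128, 128, 127, 123, 114, 111, 119, 128, 129, 129, 129, 129, 130, 132, 134, 137, 140, 143, 145]
150 
[... 195 characters left out ...]
9, 141, 143, 144, 144, 144]
160 [151, 151, 151, 150, 150, 150, 150, 151, 152, 154, 154, 154, 147, 121, 91, 84, 93, 102, 109, 115, 120, 124, 127, 128, 127, 125, 123, 122, 119, 113, 106, 113, 133, 145, 147, 147, 148, 148, 147, 146, 146, 145, 145, 145, 144]
165 [148, 150, 151, 152, 153, 153, 153, 153, 152, 152, 152, 153, 151, 138, 112, 99, 105, 116, 123, 126, 128, 129, 129, 129, 129, 128, 128, 128, 128, 123, 119, 128, 143, 151, 152, 151, 151, 150, 149, 148, 148, 148, 148, 148, 148]
tip [0.47706837 0.32124653 0.139     ]
grip top front/back [[0.42319098 0.32722126 0.2273    ]
 [0.4574204  0.3226268  0.2273    ]]
pan corners [[0.44903368 0.3688403  0.1493    ]
 [0.43589063 0.27913549 0.1493    ]]
```

Emit:
move_arm([
  [[1, 0, 0.0015, -0.02, 0], [1, 0, 0, -0.016, 0], [1, 0.01, -0.0015, 0, 0], [1, 0.01, -0.0015, 0, 0], [1, 0.01, -0.0015, 0, 0], [1, 0.01, -0.0015, 0, 0], [1, 0, 0, 0, 0]],
])

```text
t: 9.7
tcp_pos: [0.477, 0.3231, 0.1591]
tool_rot: [0.997, -0.074, 0.002, -0.001]
force: [0.4, 0.5, -1.5]
finger_gap: 0.267
gripper_force: 78.9
```

Emit:
move_arm([
  [[1, 0.005, -0.0007, 0, 0], [1, 0.005, -0.0007, 0, 0], [1, 0.005, -0.0008, 0, 0], [1, 0.005, -0.0007, 0, 0], [1, 0, 0, 0, 0]],
])

```text
t: 10.2
tcp_pos: [0.4951, 0.3202, 0.1584]
tool_rot: [0.997, -0.073, 0.0, -0.0]
force: [-0.1, 0.2, -1.1]
finger_gap: 0.271
gripper_force: 78.9
```

Emit:
move_arm([
  [[1, 0.006, -0.0009, -0.001, 0], [1, 0.006, -0.0009, -0.001, 0], [1, 0.006, -0.0009, 0, 0], [1, 0, 0, -0.0015, 0], [1, 0, 0, -0.0015, 0], [1, 0, 0, 0, 0]],
])

```text
t: 10.8
tcp_pos: [0.5116, 0.3174, 0.1529]
tool_rot: [0.997, -0.073, -0.001, 0.0]
force: [-0.8, -0.8, -0.2]
finger_gap: 0.268
gripper_force: 78.9
```

Emit:
move_arm([
  [[1, 0, 0, -0.001, 0], [1, 0, 0, -0.001, 0], [1, 0, 0, 0, 0]],
])

```text
t: 11.1
tcp_pos: [0.5119, 0.3175, 0.1512]
tool_rot: [0.997, -0.073, -0.0, 0.0]
force: [0.1, 0.0, -1.4]
finger_gap: 0.27
gripper_force: 78.9
```

Run:
```python
from h import *
st();d=cam("wrist");np.save("w5.npy",d,allow_pickle=True)
marks("wrist",["tray_medium_grip","tray_large_grip"])
cv2.imwrite("pics/w5.png",cv2.resize(d["img"][:,140:420][:,:,::-1],(400,600),interpolation=cv2.INTER_CUBIC))
```

```text
t 11.1 tcp [0.5119 0.3175 0.1512] F [ 0.1  0.  -1.4] gap 0.270 gf 78.9 yaw -8.37
wrist tray_medium_grip [([0.5106, 0.3169, 0.1614], 0.6), ([0.5503, 0.3077, 0.1675], 0.25)]
wrist tray_large_grip [([0.5501, 0.3125, 0.163], 0.59)]
```

View pics/w5.png

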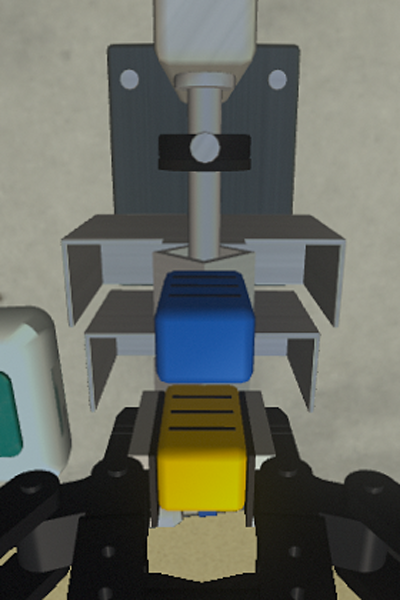

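The medium tray (yellow, (202,450)) is threaded behind the large one (blue, (205,330)) with its pan inside the large pan. The collar is at (205,152).

Emit:
move_arm([
  [[1, 0, 0, -0.001, 0], [1, 0, 0, 0, 0]],
])

```text
t: 11.45
tcp_pos: [0.512, 0.3175, 0.1502]
tool_rot: [0.997, -0.073, -0.0, 0.0]
force: [0.5, -0.4, -1.9]
finger_gap: 0.271
gripper_force: 78.9
```

Emit:
move_arm([
  [[1, 0, 0, -0.001, 0], [1, 0, 0, 0, 0]],
])

```text
t: 11.65
tcp_pos: [0.5122, 0.3172, 0.1495]
tool_rot: [0.997, -0.073, 0.0, 0.0]
force: [-0.9, -2.1, 0.9]
finger_gap: 0.269
gripper_force: 79.3
```

Run:
```python
from h import *
d=np.load("w5.npy",allow_pickle=True).item()
f=lambda a,z:np.round(plane(d,np.array(a)/[400/280,600/420]+[140,0],z),4).tolist()
print("collar face sides",f([[158,170],[250,170]],.135),"eye back large",f([[205,248]],.145),"root",f([[205,90]],.14))
print("panbacks",f([[63,240],[346,240]],.1295-.024), f([[85,333],[320,333]],.102))
```

```text
collar face sides [[0.5863, 0.3191, 0.135], [0.5823, 0.2915, 0.135]] eye back large [[0.5625, 0.3082, 0.145]] root [[0.6064, 0.3018, 0.14]]
panbacks [[0.5652, 0.3615, 0.1055], [0.5498, 0.2562, 0.1055]] [[0.5261, 0.3624, 0.102], [0.5123, 0.268, 0.102]]
```

Emit:
move_arm([
  [[1, 0, -0.001, 0, 0], [1, 0.005, -0.0007, 0, 0], [1, 0.005, -0.0008, 0, 0], [1, 0.003, -0.0004, 0, 0], [1, 0.003, -0.0005, 0, 0], [1, 0.003, -0.0004, 0, 0], [1, 0.003, -0.0005, 0, 0], [1, 0, 0, 0, 0]],
])

```text
t: 12.45
tcp_pos: [0.5349, 0.3133, 0.1494]
tool_rot: [0.997, -0.073, 0.001, -0.0]
force: [-0.6, 1.5, 0.0]
finger_gap: 0.27
gripper_force: 79.1
```

Emit:
move_arm([
  [[1, 0.002, -0.0003, 0, 0], [1, 0.002, -0.0003, 0, 0], [1, 0.002, -0.0003, 0, 0], [1, 0.002, -0.0003, 0, 0], [1, 0, 0, 0, 0]],
])

```text
t: 12.95
tcp_pos: [0.5428, 0.3121, 0.1494]
tool_rot: [0.997, -0.073, 0.0, -0.0]
force: [-1.0, 3.2, 1.3]
finger_gap: 0.268
gripper_force: 79.2
```

Emit:
move_arm([
  [[1, 0.001, 0.0006, 0, 0], [1, 0.001, -0.0001, 0, 0], [1, 0, 0, 0, 0]],
])

```text
t: 13.25
tcp_pos: [0.5439, 0.3122, 0.1492]
tool_rot: [0.997, -0.073, -0.0, 0.0]
force: [-1.0, 2.5, 1.9]
finger_gap: 0.273
gripper_force: 79.2
```

Emit:
move_arm([
  [[1, 0.001, -0.0001, 0, 0], [1, 0.001, -0.0001, 0, 0], [1, 0, 0, 0, 0]],
])

```text
t: 13.55
tcp_pos: [0.5461, 0.3118, 0.1492]
tool_rot: [0.997, -0.073, -0.0, 0.0]
force: [-3.9, 0.0, 1.7]
finger_gap: 0.267
gripper_force: 79.2
```

Emit:
move_arm([
  [[1, 0.001, -0.0001, 0, 0], [1, 0, 0, 0, 0]],
])

```text
t: 13.75
tcp_pos: [0.5471, 0.3117, 0.1492]
tool_rot: [0.997, -0.073, -0.0, 0.0]
force: [-3.1, -0.9, 1.4]
finger_gap: 0.267
gripper_force: 79.2
```

Emit:
move_arm([
  [[1, 0.001, -0.0001, 0, 0], [1, 0, 0, 0, 0]],
])

```text
t: 13.95
tcp_pos: [0.5481, 0.3116, 0.1492]
tool_rot: [0.997, -0.073, -0.0, 0.0]
force: [-3.1, -2.2, 2.1]
finger_gap: 0.272
gripper_force: 79.3
```

Emit:
move_arm([
  [[1, 0.001, -0.0001, 0, 0], [1, 0, 0, 0, 0]],
])

```text
t: 14.15
tcp_pos: [0.549, 0.3115, 0.1492]
tool_rot: [0.997, -0.073, -0.0, 0.001]
force: [-3.5, -2.3, 2.6]
finger_gap: 0.268
gripper_force: 79.4
```

Emit:
move_arm([
  [[1, 0.001, -0.0006, 0.0003, 0], [1, 0, 0, 0, 0]],
])

```text
t: 14.35
tcp_pos: [0.5508, 0.3113, 0.1494]
tool_rot: [0.997, -0.073, 0.001, -0.0]
force: [-2.1, -2.1, -0.4]
finger_gap: 0.268
gripper_force: 79.2
```

Emit:
move_arm([
  [[1, 0.001, -0.0002, 0, 0], [1, 0, 0, 0, 0]],
])

```text
t: 14.55
tcp_pos: [0.5514, 0.3113, 0.1494]
tool_rot: [0.997, -0.073, 0.0, -0.0]
force: [-1.9, -1.7, -0.8]
finger_gap: 0.267
gripper_force: 79.2
```

Run:
```python
from h import *
st();d=cam("wrist");np.save("w6.npy",d,allow_pickle=True)
marks("wrist",["tray_medium_grip","tray_large_grip","bar_root"])
cv2.imwrite("pics/w6.png",cv2.resize(d["img"][:,140:420][:,:,::-1],(400,600),interpolation=cv2.INTER_CUBIC))
```

```text
t 14.6 tcp [0.5514 0.3113 0.1494] F [-1.9 -1.7 -0.8] gap 0.267 gf 79.2 yaw -8.39
wrist tray_medium_grip [([0.5534, 0.3137, 0.1595], 0.69)]
wrist tray_large_grip [([0.5768, 0.3081, 0.1639], 0.91)]
wrist bar_root [([0.6117, 0.2982, 0.1363], 0.9)]
```

View pics/w6.png

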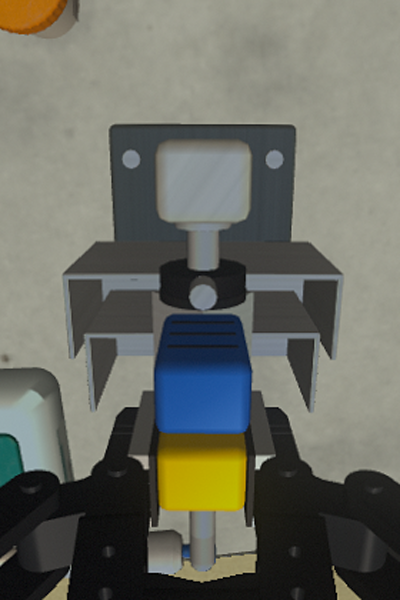

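The trays are nearly nested, and the large eye's rear (205,305) is practically at the collar (205,290). I'll keep pressing in small steps.

Emit:
move_arm([
  [[1, 0.001, -0.0003, 0, 0], [1, 0, 0, 0, 0]],
])

```text
t: 14.95
tcp_pos: [0.5514, 0.3112, 0.1495]
tool_rot: [0.997, -0.073, -0.001, -0.0]
force: [-4.1, -0.8, -1.7]
finger_gap: 0.269
gripper_force: 79.1
```

Emit:
move_arm([
  [[1, 0.001, -0.0003, 0, 0], [1, 0, 0, 0, 0]],
])

```text
t: 15.15
tcp_pos: [0.5515, 0.3112, 0.1494]
tool_rot: [0.997, -0.073, -0.002, -0.0]
force: [-5.0, 0.7, 1.1]
finger_gap: 0.27
gripper_force: 79.2
```

Emit:
move_arm([
  [[1, 0.001, -0.0003, 0, 0], [1, 0, 0, 0, 0]],
])

```text
t: 15.35
tcp_pos: [0.5515, 0.3111, 0.1494]
tool_rot: [0.997, -0.073, -0.003, -0.0]
force: [-6.8, 1.5, 1.8]
finger_gap: 0.266
gripper_force: 79.4
```

Emit:
move_arm([
  [[1, 0.001, -0.0003, 0, 0], [1, 0.001, -0.0001, 0, 0], [1, 0, 0, 0, 0]],
])

```text
t: 15.65
tcp_pos: [0.5517, 0.3111, 0.1494]
tool_rot: [0.997, -0.073, -0.005, -0.0]
force: [-10.2, 2.8, 5.2]
finger_gap: 0.271
gripper_force: 79.7
```

Emit:
move_arm([
  [[1, 0.001, -0.0001, 0, 0], [1, 0, 0, 0, 0], [1, 0, 0, 0, 0]],
])

```text
t: 15.95
tcp_pos: [0.5517, 0.3111, 0.1494]
tool_rot: [0.997, -0.073, -0.006, -0.0]
force: [-12.4, 2.7, 6.1]
finger_gap: 0.267
gripper_force: 79.8
```

Emit:
move_arm([
  [[1, -0.002, 0.0003, 0, 0], [1, -0.002, 0.0003, 0, 0], [1, 0, 0, 0, 0], [-0.2, 0, 0, 0, 0], [-0.2, 0, 0, 0, 0], [-0.2, 0, 0, 0, 0], [-0.2, 0, 0, 0, 0]],
])

```text
t: 16.65
tcp_pos: [0.5543, 0.3104, 0.15]
tool_rot: [0.997, -0.073, 0.001, -0.0]
force: [0.2, -0.6, -0.3]
finger_gap: 0.597
gripper_force: 0.0
```

Emit:
move_arm([
  [[-1, 0, 0, 0.02, 0], [-1, 0, 0, 0.04, 0], [-1, 0, 0, 0.04, 0], [-1, 0, 0, 0.04, 0], [-1, 0, 0, 0.02, 0], [-1, 0, 0, 0, 0]],
])

```text
t: 17.25
tcp_pos: [0.5556, 0.3111, 0.3142]
tool_rot: [0.997, -0.073, 0.005, -0.002]
force: [0.0, 0.6, -0.2]
finger_gap: 1.001
gripper_force: 0.0
```

Run:
```python
from h import *
st();d=cam("wrist");np.save("w7.npy",d,allow_pickle=True)
marks("wrist",["tray_medium_grip","tray_large_grip","bar_root"]);
cv2.imwrite("pics/w7.png",d["img"][:,:,::-1])
```

```text
t 17.2 tcp [0.5556 0.3111 0.3142] F [ 0.   0.6 -0.2] gap 1.001 gf 0.0 yaw -8.39
wrist tray_medium_grip [([0.5521, 0.3128, 0.1599], 0.8)]
wrist tray_large_grip [([0.5741, 0.3085, 0.1634], 0.93), ([0.6976, 0.0822, 0.0011], 0.18)]
wrist bar_root [([0.6146, 0.3, 0.1332], 0.83)]
```

View pics/w7.png

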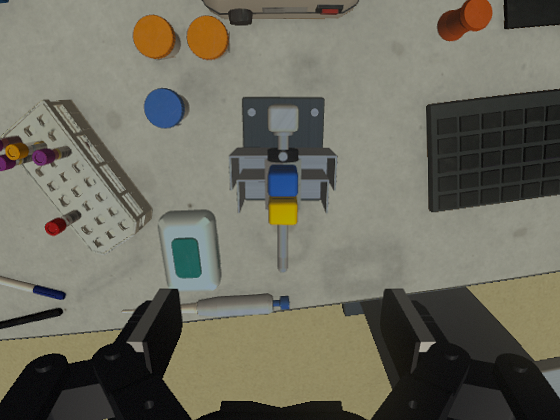

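The medium and large trays hang straight and nested on the bar, medium's yellow grip at (283,211), large's blue at (284,180), against the collar at (284,155). Next is the small tray.

Emit:
move_arm([
  [[-1, -0.0117, -0.0422, -0.003, 1.04], [-1, -0.0117, -0.0422, -0.003, 1.04], [-1, -0.0117, -0.0422, -0.003, 1.04], [-1, -0.0117, -0.0422, -0.003, 1.04], [-1, -0.0117, -0.0422, -0.003, 1.04], [-1, -0.0117, -0.0422, -0.003, 1.04]],
])

```text
t: 18.05
tcp_pos: [0.4814, 0.0558, 0.2899]
tool_rot: [1.0, -0.018, -0.002, -0.0]
force: [0.4, 0.3, 0.1]
finger_gap: 0.996
gripper_force: 0.0
```

Emit:
move_arm([
  [[-1, -0.0117, -0.0422, -0.003, 1.04], [-1, -0.0117, -0.0422, -0.003, 1.04], [-1, -0.0117, -0.0422, -0.003, 1.04], [-1, -0.0117, -0.0422, -0.003, 1.04], [-1, -0.0117, -0.0422, -0.003, 1.04], [-1, 0, 0, 0, 0], [-1, 0, 0, 0, 0]],
])

```text
t: 18.75
tcp_pos: [0.4234, -0.1542, 0.2753]
tool_rot: [1.0, 0.025, -0.001, -0.001]
force: [-0.3, -0.0, 0.1]
finger_gap: 1.001
gripper_force: 0.0
```

Run:
```python
from h import *
st();d=cam("wrist");np.save("w8.npy",d,allow_pickle=True)
marks("wrist",["tray_small_grip"])
h=cv2.cvtColor(d["img"],cv2.COLOR_RGB2HSV);m=cv2.inRange(h,(0,170,40),(8,255,255))|cv2.inRange(h,(174,170,40),(180,255,255))
n,l,s,c=cv2.connectedComponentsWithStats(m);i=1+s[1:,4].argmax();x,y,w,hh,a=s[i];print(s[i],c[i])
V=np.where(l==i,h[:,:,2],0)
col=int(c[i][0]);print("V col",y,V[y:y+hh,col].tolist());print("V row low",x,V[y+hh-6,x:x+w].tolist())
front=plane(d,[[c[i][0],y+hh-.5]],.135)[0];print("grip from front edge",front+.01*np.array([1,.05,0]))
q=lambda g,a:proj(d,np.array([[sx*.01,sy*.012,.02] for sx in(1,-1) for sy in (1,-1)])@R.from_euler("z",a,degrees=True).as_matrix().T+[*g,.115]).round(1).tolist()
print(q([.4265,-.153],3))
# yaw: min-area fit of top face bottom edge
ys=[(u,np.where(l[:,u]==i)[0].max()) for u in range(x+3,x+w-3)];print(np.array(ys)[:,1].tolist())
# back rim row transitions
g=cv2.GaussianBlur(cv2.cvtColor(d["img"],cv2.COLOR_RGB2GRAY),(3,3),0).astype(int)
for u in (int(x-12),int(x-8),int(x+w+8),int(x+w+12)): print(u,y-40,g[y-40:y+20,u].tolist())
```

```text
t 18.8 tcp [ 0.4234 -0.1542  0.2753] F [-0.3 -0.   0.1] gap 1.001 gf 0.0 yaw 2.87
wrist tray_small_grip [([0.4257, -0.155, 0.1138], 0.76)]
[268 187  28  23 576] [280.98611111 198.03993056]
V col 187 [0, 136, 163, 186, 199, 201, 202, 201, 203, 204, 205, 205, 207, 207, 207, 207, 209, 211, 211, 211, 212, 206, 0]
V row low 268 [156, 186, 204, 210, 208, 208, 209, 209, 209, 208, 209, 209, 211, 209, 209, 210, 211, 211, 209, 210, 211, 211, 211, 213, 207, 192, 177, 0]
grip from front edge [ 0.42624334 -0.1541368   0.135     ]
[[264.9, 185.7], [294.3, 185.7], [265.2, 209.1], [294.1, 209.1]]
[209, 209, 209, 209, 209, 209, 209, 208, 208, 208, 208, 208, 208, 208, 208, 208, 208, 208, 208, 208, 208, 208]
256 147 [175, 174, 174, 174, 173, 172, 171, 170, 171, 168, 148, 110, 83, 77, 79, 79, 78, 78, 76, 85, 115, 142, 150, 151, 151, 151, 152, 153, 154, 152, 150, 149, 149, 150, 150, 150, 149, 148, 148, 151, 161, 171, 176, 177, 177, 177, 177, 176, 176, 177, 177, 177, 176, 176, 175, 174, 174, 175, 175, 177]
260 147 [176, 176, 175, 175, 173, 172, 172, 173, 174, 172, 154, 117, 85, 76, 78, 78, 78, 78, 76, 85, 116, 143, 150, 151, 151, 151, 152, 154, 154, 152, 150, 149, 150, 150, 151, 150, 149, 148, 148, 151, 161, 171, 175, 175, 176, 176, 177, 176, 176, 176, 176, 175, 175, 174, 174, 175, 176, 177, 177, 176]
304 147 [170, 171, 171, 171, 170, 169, 169, 170, 171, 166, 138, 100, 78, 76, 77, 77, 77, 76, 76, 90, 122, 146, 151, 152, 153, 155, 156, 157, 157, 156, 154, 152, 152, 152, 153, 153, 153, 152, 151, 153, 157, 164, 169, 170, 170, 170, 171, 172, 172, 173, 173, 174, 174, 173, 171, 170, 170, 171, 173, 174]
308 147 [166, 167, 167, 167, 166, 166, 167, 168, 170, 165, 138, 99, 78, 76, 77, 77, 77, 77, 77, 91, 123, 146, 151, 152, 154, 155, 156, 157, 157, 156, 154, 152, 152, 153, 153, 153, 153, 153, 152, 153, 157, 162, 165, 164, 165, 166, 168, 170, 171, 172, 172, 172, 173, 174, 175, 176, 176, 175, 175, 174]
```

Emit:
move_arm([
  [[-1, 0.0025, 0, -0.04, 0.3], [-1, 0, 0, -0.04, 0], [-1, 0, 0, -0.04, 0], [-1, 0, 0, -0.034, 0], [-1, 0, 0, -0.02, 0], [-1, 0, 0, 0, 0], [1, 0, 0, 0, 0], [1, 0, 0, 0, 0]],
], newtons=60)

```text
t: 19.65
tcp_pos: [0.4279, -0.1536, 0.1037]
tool_rot: [1.0, 0.03, 0.001, 0.001]
force: [0.7, -1.3, 0.2]
finger_gap: 0.691
gripper_force: 0.0
```

Emit:
move_arm([
  [[1, 0, 0, 0, 0], [1, 0, 0, 0, 0], [1, 0, 0, 0, 0], [1, 0, 0, 0, 0]],
], newtons=80)

```text
t: 20.05
tcp_pos: [0.4276, -0.154, 0.1038]
tool_rot: [1.0, 0.029, 0.001, 0.0]
force: [0.0, 1.7, 5.7]
finger_gap: 0.27
gripper_force: 78.9
```

Emit:
move_arm([
  [[1, 0, 0, 0.01, 0], [1, 0, 0, 0.04, 0], [1, 0, 0, 0.045, 0], [1, 0, 0.03, 0, -1], [1, 0.0005, 0.045, 0, -1], [1, 0.0005, 0.045, 0, -1], [1, 0.0005, 0.045, 0, -1], [1, 0.0005, 0.045, 0, -1]],
])

```text
t: 20.85
tcp_pos: [0.4286, 0.0577, 0.1985]
tool_rot: [1.0, -0.015, 0.001, 0.0]
force: [0.8, -0.4, -0.7]
finger_gap: 0.27
gripper_force: 78.8
```

Emit:
move_arm([
  [[1, 0.0005, 0.045, 0, -1], [1, 0.0005, 0.045, 0, -1], [1, 0.001, 0.045, 0, -1], [1, 0.001, 0.045, 0, -1], [1, 0.001, 0.045, 0, -1], [1, 0.001, 0.032, 0, -1], [1, 0, 0.015, 0, -0.7], [1, 0, 0, 0, 0]],
])

```text
t: 21.65
tcp_pos: [0.4337, 0.3301, 0.1982]
tool_rot: [0.997, -0.071, 0.001, -0.0]
force: [-0.3, -0.4, -0.8]
finger_gap: 0.271
gripper_force: 78.8
```

Emit:
move_arm([
  [[1, 0, 0, 0, 0], [1, 0, 0, 0, 0]],
])

```text
t: 21.85
tcp_pos: [0.4337, 0.3269, 0.1978]
tool_rot: [0.997, -0.073, -0.0, 0.0]
force: [0.2, -0.1, -0.3]
finger_gap: 0.269
gripper_force: 78.8
```

Run:
```python
from h import *
st();d=cam("wrist");cam("scene")
for c in("wrist","scene"): marks(c,["tray_small_grip","tray_medium_grip","tray_large_grip"])
g=cv2.GaussianBlur(cv2.cvtColor(d["img"],cv2.COLOR_RGB2GRAY),(3,3),0).astype(int)
for r in (100,120,140,155): print(r,g[r,255:300].tolist())
h=cv2.cvtColor(d["img"],cv2.COLOR_RGB2HSV);m=cv2.inRange(h,(0,170,40),(8,255,255))|cv2.inRange(h,(174,170,40),(180,255,255))
n,l,s,c=cv2.connectedComponentsWithStats(m);i=1+s[1:,4].argmax();print(s[i],c[i])
```

```text
t 21.9 tcp [0.4337 0.3269 0.1978] F [ 0.2 -0.1 -0.3] gap 0.269 gf 78.8 yaw -8.39
wrist tray_small_grip [([0.4318, 0.3302, 0.2066], 0.63), ([0.5512, 0.3119, 0.1586], 0.57)]
wrist tray_medium_grip [([0.5509, 0.3136, 0.1594], 0.74)]
wrist tray_large_grip []
scene tray_small_grip [([0.4326, 0.3299, 0.2071], 0.71)]
scene tray_medium_grip [([0.5483, 0.3132, 0.1617], 0.97)]
scene tray_large_grip [([0.5764, 0.3102, 0.1605], 0.59)]
100 [78, 79, 79, 78, 77, 77, 78, 78, 78, 77, 78, 78, 78, 77, 76, 83, 97, 111, 119, 125, 129, 130, 130, 130, 130, 129, 130, 130, 130, 128, 122, 107, 87, 76, 76, 77, 77, 77, 77, 76, 76, 76, 76, 76, 76]
120 [153, 154, 154, 154, 155, 156, 156, 155, 154, 153, 153, 153, 155, 147, 120, 95, 96, 109, 119, 125, 129, 130, 131, 131, 130, 130, 130, 130, 130, 129, 122, 112, 114, 129, 140, 142, 143, 144, 143, 143, 143, 143, 142, 142, 142]
140 [152, 151, 150, 150, 151, 152, 152, 151, 150, 147, 145, 143, 142, 136, 116, 96, 96, 108, 119, 126, 129, 131, 131, 131, 131, 130, 130, 130, 131, 129, 121, 115, 122, 131, 132, 130, 129, 129, 131, 132, 133, 133, 135, 139, 142]
155 [152, 152, 153, 152, 152, 151, 151, 151, 151, 151, 151, 152, 153, 147, 122, 95, 88, 96, 105, 113, 118, 123, 126, 129, 129, 128, 127, 125, 123, 119, 111, 110, 128, 146, 150, 150, 150, 150, 148, 147, 146, 146, 146, 145, 146]
[ 250  268   63   85 4491] [280.8675128  312.77265642]
```

Emit:
move_arm([
  [[1, 0, 0.0012, -0.02, 0], [1, 0, 0, -0.017, 0], [1, 0.01, -0.0015, 0, 0], [1, 0.01, -0.0015, 0, 0], [1, 0.01, -0.0015, 0, 0], [1, 0.01, -0.0014, 0, 0], [1, 0, 0, 0, 0]],
])

```text
t: 22.95
tcp_pos: [0.4768, 0.3235, 0.1614]
tool_rot: [0.997, -0.073, 0.002, -0.001]
force: [-0.6, -0.2, -0.7]
finger_gap: 0.266
gripper_force: 78.8
```

Emit:
move_arm([
  [[1, 0.005, -0.0007, 0, 0], [1, 0.005, -0.0007, 0, 0], [1, 0.005, -0.0008, 0, 0], [1, 0.005, -0.0007, 0, 0], [1, 0, 0, 0, 0]],
])

```text
t: 23.45
tcp_pos: [0.4949, 0.3206, 0.1607]
tool_rot: [0.997, -0.073, 0.0, -0.0]
force: [-0.4, 0.1, 0.1]
finger_gap: 0.267
gripper_force: 78.8
```

Emit:
move_arm([
  [[1, 0.005, -0.0008, -0.001, 0], [1, 0.005, -0.0008, -0.001, 0], [1, 0.005, -0.0008, 0, 0], [1, 0, 0, -0.002, 0], [1, 0, 0, -0.002, 0], [1, 0, 0, 0, 0]],
])

```text
t: 24.05
tcp_pos: [0.5084, 0.318, 0.1541]
tool_rot: [0.997, -0.073, -0.001, 0.0]
force: [0.6, 0.9, -1.2]
finger_gap: 0.264
gripper_force: 78.8
```

Emit:
move_arm([
  [[1, 0, 0, -0.001, 0], [1, 0, 0, 0, 0], [1, 0, 0, 0, 0]],
])

```text
t: 24.35
tcp_pos: [0.5088, 0.3183, 0.1536]
tool_rot: [0.997, -0.073, -0.0, -0.0]
force: [-0.2, 0.4, -1.0]
finger_gap: 0.269
gripper_force: 78.8
```

Emit:
move_arm([
  [[1, 0, 0, -0.001, 0], [1, 0, 0, 0, 0], [1, 0, 0, 0, 0]],
])

```text
t: 24.65
tcp_pos: [0.509, 0.318, 0.1528]
tool_rot: [0.997, -0.073, 0.0, 0.0]
force: [0.5, -0.7, 1.5]
finger_gap: 0.27
gripper_force: 79.2
```

Emit:
move_arm([
  [[1, 0.003, -0.0009, 0, 0], [1, 0.003, -0.0004, 0, 0], [1, 0.003, -0.0004, 0, 0], [1, 0.003, -0.0004, 0, 0], [1, 0.002, -0.0003, 0, 0], [1, 0, 0, 0, 0]],
])

```text
t: 25.25
tcp_pos: [0.5235, 0.3156, 0.1526]
tool_rot: [0.997, -0.073, 0.0, 0.0]
force: [0.7, -1.3, 0.7]
finger_gap: 0.269
gripper_force: 79.1
```

Emit:
move_arm([
  [[1, 0.001, -0.0001, 0, 0], [1, 0.001, -0.0002, 0, 0], [1, 0, 0, 0, 0]],
])

```text
t: 25.55
tcp_pos: [0.5249, 0.3154, 0.1526]
tool_rot: [0.997, -0.073, -0.0, 0.0]
force: [-0.2, -2.0, 1.1]
finger_gap: 0.269
gripper_force: 79.1
```

Emit:
move_arm([
  [[1, 0.001, -0.0001, 0, 0], [1, 0.001, -0.0002, 0, 0], [1, 0, 0, 0, 0]],
])

```text
t: 25.85
tcp_pos: [0.5271, 0.3151, 0.1527]
tool_rot: [0.997, -0.073, 0.0, 0.0]
force: [-0.5, -1.7, 1.0]
finger_gap: 0.269
gripper_force: 79.1
```

Emit:
move_arm([
  [[1, 0.001, -0.0005, 0, 0], [1, 0, 0, 0, 0]],
])

```text
t: 26.05
tcp_pos: [0.5277, 0.315, 0.1526]
tool_rot: [0.997, -0.073, -0.0, -0.0]
force: [-2.5, -0.4, 1.1]
finger_gap: 0.267
gripper_force: 79.1
```

Emit:
move_arm([
  [[1, 0.001, -0.0003, 0, 0], [1, 0.001, -0.0002, 0, 0], [1, 0, 0, 0, 0]],
])

```text
t: 26.35
tcp_pos: [0.5278, 0.3149, 0.1526]
tool_rot: [0.997, -0.073, -0.002, -0.0]
force: [-5.9, 1.1, 3.5]
finger_gap: 0.269
gripper_force: 79.3
```

Emit:
move_arm([
  [[1, 0.001, -0.0002, 0, 0], [1, 0.001, -0.0002, 0, 0], [1, 0, 0, 0, 0]],
])

```text
t: 26.65
tcp_pos: [0.528, 0.3148, 0.1526]
tool_rot: [0.997, -0.073, -0.004, -0.0]
force: [-9.5, 3.0, 6.3]
finger_gap: 0.266
gripper_force: 79.6
```

Emit:
move_arm([
  [[1, 0.001, -0.0001, 0, 0], [1, 0.0005, 0, 0, 0], [1, 0, 0, 0, 0], [1, 0, 0, 0, 0]],
])

```text
t: 27.05
tcp_pos: [0.5281, 0.3148, 0.1526]
tool_rot: [0.997, -0.073, -0.005, -0.0]
force: [-12.2, 3.2, 7.4]
finger_gap: 0.268
gripper_force: 79.8
```

Emit:
move_arm([
  [[1, -0.002, 0.0003, 0, 0], [1, -0.002, 0.0003, 0, 0], [1, 0, 0, 0, 0], [-0.2, 0, 0, 0, 0], [-0.2, 0, 0, 0, 0], [-0.2, 0, 0, 0, 0], [-0.2, 0, 0, 0, 0]],
])

```text
t: 27.75
tcp_pos: [0.5303, 0.3142, 0.1527]
tool_rot: [0.997, -0.073, 0.001, -0.0]
force: [0.7, -0.0, -0.4]
finger_gap: 0.602
gripper_force: 0.0
```

Emit:
move_arm([
  [[-0.2, 0, 0, 0.02, 0], [-0.2, 0, 0, 0.04, 0], [-1, 0, 0, 0.04, 0], [-1, 0, 0, 0.04, 0], [-1, 0, 0, 0.02, 0], [-1, 0, 0, 0, 0], [-1, 0, 0, 0, 0]],
])

```text
t: 28.45
tcp_pos: [0.5294, 0.3141, 0.3124]
tool_rot: [0.997, -0.073, 0.0, 0.0]
force: [-0.9, -0.3, -0.5]
finger_gap: 0.999
gripper_force: 0.0
```

Run:
```python
from h import *
st();d=cam("wrist");cam("scene")
for c in("wrist","scene"): marks(c,["tray_small_grip","tray_medium_grip","tray_large_grip","bar_root"])
h=cv2.cvtColor(d["img"],cv2.COLOR_RGB2HSV)
for n,lo,hi in (("red",(0,170,40),(5,255,255)),("yel",(20,150,60),(35,255,255)),("blue",(105,170,60),(125,255,255))):
    m=cv2.inRange(h,lo,hi);m[:,:230]=0;m[:,330:]=0;_,l,s,c=cv2.connectedComponentsWithStats(m);i=1+s[1:,4].argmax();x,y,w,hh,a=s[i]
    print(n,s[i],"top-face front edge",np.round(plane(d,[[x+w/2-.5,y+hh-.5]],.1835),4))
```

```text
t 28.4 tcp [0.5294 0.3141 0.3124] F [-0.9 -0.3 -0.5] gap 0.999 gf 0.0 yaw -8.35
wrist tray_small_grip [([0.5246, 0.3168, 0.1614], 0.87)]
wrist tray_medium_grip [([0.5525, 0.3123, 0.1621], 0.92)]
wrist tray_large_grip [([0.5759, 0.3099, 0.1658], 0.95)]
wrist bar_root [([0.6144, 0.3006, 0.135], 0.57), ([0.5525, 0.3119, 0.1577], 0.28)]
scene tray_small_grip [([0.526, 0.3127, 0.1625], 0.57)]
scene tray_medium_grip [([0.6129, 0.3053, 0.0024], 0.39)]
scene tray_large_grip [([0.5755, 0.3123, 0.162], 0.8)]
scene bar_root [([0.6147, 0.3001, 0.1322], 0.78)]
red [267 198  29  23 632] top-face front edge [[0.5169 0.3151 0.1835]]
yel [266 163  30  30 817] top-face front edge [[0.54   0.3122 0.1835]]
blue [266 137  30  25 712] top-face front edge [[0.5643 0.3086 0.1835]]
```

```bash
python3 -c "
from station import manip
print(manip.sign_off())"
```

```text
the job is handed in; nothing more can be done
None
```

I hung the medium and small trays, pressed each home with about 12 N at the wrist, released them, and handed the job in at about 28 s; the last check put the grips 23.4 and 24.6 mm apart (24 mm nominal), and no verdict came back.

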